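Load a test plate under the spring clip

TASK

Load the flat test plate into the sample holder: with one fingertip press the spring clip's long bar down and keep it held down, and with the other fingertip push the plate along its lane beneath the raised nose until it is fully home against the end stop. Only then let the bar up so that the clip clamps the plate, and draw clear. Push only; never lift the plate, and leave the ring, the block and the arch model beside the holder where they are.

Things in the scene. Friction and masses are not known exactly. Their poses are not given: they have to be found in the camera images.
- holder: Fixed sample holder, grey base 205 x 124 x 6 mm. Origin under the base, on the 1.6 mm bench mat (world z 0.0016); the base reaches x -120 to +85, y -62 to +62 mm in its own axes, z up. The plate is pushed towards +x along a lane (dark metal bed, top z 12 mm, centre line y -30). The steel spring clip turns on a pin parallel to x at y +8, z 24 mm; pin lugs at x -116 and +72 reach z 30 mm.
- end_stop (a point): Where the lane's centre line meets the face of the end stop (holder x +75, y -30, z 12 mm), a bar across the lane with top at z 20 mm. Guide rails (43 mm apart, tops z 18) flank the lane from holder x -10 to +75 mm; farther back the lane is open at the sides.
- clip (a joint): Angle of the spring clip, rad. 0 = at rest, nose down with its underside at holder z 17 mm, blocking the plate (top z 22). Grows as the bar is pressed, to a stop at 0.40; above 0.16 the nose clears the plate. Springs back: at the bar's middle about 4 N at 0, 8 N at 0.40. Let go on the plate it rests near 0.13. The nose crosses the lane at holder x +48 to +70 mm.
- press_bar (a point): Middle of the top face of the clip's press bar, 30 mm from the pin; moves with the clip. Holder x -53.5, y +38, z 25.5 mm at rest, z about 15 at joint 0.35 (lower farther from the pin). The bar, 3 mm thick, spans holder x -112 to +5, y +10 to +54; it may be pressed anywhere along it, and a fingertip can slide along it.
- plate: Loose flat steel test plate 90 (x) x 40 (y) x 10 (z) mm, 0.15 kg, lying in the lane, front end already between the rails. Origin at the centre of its underside, axes as the holder's (within 2 degrees). Its rear end is at its x -45 mm. It starts 34 to 48 mm short of the stop; when home its origin is at holder x +30, y -30, z 12 mm.
- ring_gauge: Bystander: steel ring 52 mm across, 16 mm high, loose; origin under its centre. Leave alone.
- test_block: Bystander: steel block 40 x 50 x 25 mm with small holes, loose; origin under its centre. Leave alone.
- arch_model_1: Bystander: horseshoe-shaped dental arch model 57 x 66 x 21 mm, loose; origin under its centre. Leave alone.
There are look-alikes about, which are no part of the job. Leave any pink or purple look-alike of the plate alone. Leave any yellow look-alike of the holder alone.

How it is judged (in metres and radians):
On the way, in this order (a step that is already met when the one before it is completed fails the run):
1. the clip's bar is pressed down so that its nose is raised, the plate not yet home (value of joint clip above 0.18 rad and x of plate in the frame of holder below 0.01 m), for 0.2 s.
2. the plate is home against the stop while the bar is still held down (x of plate in the frame of holder above 0.027 m and value of joint clip above 0.17 rad), for 0.2 s.
At the end, for the whole second after the job is handed in: The plate lies flat in its lane within 3 mm of the end stop, at rest, with the clip let go and its nose resting on the plate (clip angle 0.08 to 0.17 rad) (x of plate in the frame of holder between 0.027 and 0.033 m and z of plate in the frame of holder between 0.01 and 0.014 m and angle between the x axis of plate and the x axis of holder, either way round below 0.08 rad and value of joint clip between 0.08 and 0.17 rad and linear speed of plate below 0.01 m/s); the robot touches nothing.
It fails at once if the plate is lifted more than 6 mm off the bed (z of plate in the frame of holder above 0.018 m).
It fails at once if a bystander (ring, block or arch model) is shifted by more than 15 mm (distance of any of ring_gauge, test_block, arch_model_1 from where it was at the start of the episode above 0.015 m).
It also fails if it takes over 35 s, if anything falls off the work surface, if the arm or the gripper's body presses on something with over 40 N, if the wrist force passes 120 N, or if a joint passes its speed limit or range.

ROBOT

A 6-joint arm with a two-finger parallel gripper is mounted at the origin on a cart in front of the work surface, level with it; the furniture and walls round the work are solid. World frame = base frame: x ahead of the robot, y to its left, z up, the work surface at z = 0. Lengths are in mm, angles in rad, forces in N, time in s.
With the tool pointing down it reaches from about 400 to 925 mm from the base axis. Payload 12.5 kg.
Tool frame: the origin (TCP) lies midway between the tips of the shut fingers; the grasp point (between the pads) lies 19 mm behind it; z points along the fingers, y is the line along which they close (so a half turn about z gives the same grasp; the last joint's range is limited). The gripper opens to 95 mm and grips with 3 to 60 N. Pads are 20 mm wide; open, the fingers measure 119 mm over their backs; the gripper's body (75 mm by 180 mm) begins 59 mm behind the grasp point.
Start: joints at [1.024, 0.491, 1.559, -0, 1.092, -0.106], TCP at [266.651, 565.282, 214.661] pointing down, gripper open.
Joint ranges: [-3.1, 3.1], [-0.84, 2.19], [0.05, 2.79], [-1.13, 4.28], [0.06, 2.93], [-2.69, 2.69]. Speed limits (rad/s): [2.22, 2.22, 2.79, 3.14, 3.14, 3.14].

INTERFACE

Orientations are given as [roll, pitch, yaw] about the fixed x, y, z axes, in that order (R = Rz(yaw) Ry(pitch) Rx(roll)).
In Python, from cell import env gives the robot as it stands.
- The arm moves only by the tool arm_command, never from a script. Its argument "targets" is a list of rows, each a list of 5 numbers: the shift along the tool's x, y, z in mm, then the turn about the tool's z in degrees, then the opening, from 0 (shut) to 1 (fully open). In form: [[tx, ty, tz, roll, fingers], ...]. A call has 1 to 5 rows; each row is the pose to reach, as a shift and turn from the pose commanded when the call began, along the tool's axes at that moment; what a row does not reach only later rows make up. A row lasts 1/10 s, in which the tool goes at most 50 mm and 8.59 degrees, less where a joint would pass 70% of its speed; a pose out of reach is approached as far as the arm can. A call with a gripper value outside its range is refused whole. The fingers move at their own pace and stop on an object; the grip force is fixed at half the most. Time passes only in rows, so rows that repeat a pose let the fingers close. It gives the time, the measured TCP pose, the force, the opening and the grip force at its end, in the units of the state.
- env.state(): the state, without advancing time (a new reading comes with each control period).
- env.read_camera(name): name is "side" or "top"; returns a dict with "frame" (480x640x3 uint8, red, green, blue), "vertical_fov" (degrees; the focal length in pixels is half the picture's height over the tangent of half this angle, whatever the lens; pixels are square), "cx", "cy" (the principal point, pixels), "world_from_camera" (4x4, takes a point from camera to world coordinates). Camera axes: x right, y down, z forward; pixel columns grow to the right and rows downward; lengths in mm; the calibration is good to about 2 mm. A picture is of the moment at which its call begins. There is no depth.
- env.job_done(): hands the job in; it is judged then, once.
The state is a dict: "t": time; "joints": joint angles; "qvel": joint speeds; "tau": joint torques, N m; "eef_pos": TCP position; "tcp_rot": TCP orientation; "ft_force": force on the tool from outside, world axes, zero at the start; "moment": the same for the moment, N m; "opening": opening from 0.0 (shut) to 1.0 (fully open); "grip_force": force on a finger pad.
Only numpy, scipy, OpenCV 4.12 (cv2) and the standard library are available. Lean on these libraries where they do the work, as an engineer would, in place of code of your own. Each camera call takes 0.05 s, during which the arm holds its last target. There are 200 camera calls.

## Working session

There is one attempt and no reset: what is moved stays moved. The work goes in short steps, Python scripts to look and compute and a tool call to move; the robot and the scene stay as the last step left them, time stands still between calls to the robot, and variables do not carry over. Pictures are saved under pics/ and viewed, at most 10 in all, crops included, and the job is handed in when it is done.

Besides the shell and the picture viewer there is one more tool, called as a command line: name --pt "numbers of a row" for each row, then --argument value for the rest. arm_command: Moves the arm, as the interface text tells. Its arguments: {"type":"object","properties":{"targets":{"type":"array","items":{"type":"array","items":{"type":"number"}}}},"required":["targets"]}

```bash
mkdir -p pics; ls
cat > h.py <<'E'
import numpy as np, cv2
from cell import env
def shot(n,f):
    c=env.read_camera(n); cv2.imwrite(f,c["frame"][:,:,::-1]); return c
def par(c):
    f=240/np.tan(np.radians(c["vertical_fov"]/2)); return f,c["cx"],c["cy"],np.array(c["world_from_camera"])
def ray(c,u,v,z):
    f,cx,cy,T=par(c); d=T[:3,:3]@np.array([(u-cx)/f,(v-cy)/f,1]); o=T[:3,3]
    return o+d*(z-o[2])/d[2]
def proj(c,p):
    f,cx,cy,T=par(c); q=T[:3,:3].T@(np.array(p)-T[:3,3]); return q[0]/q[2]*f+cx,q[1]/q[2]*f+cy
E
python3 - <<'E'
from h import *
for n in("top","side"):
    c=shot(n,f"pics/{n}0.png"); print(n,c["vertical_fov"],c["cx"],c["cy"],np.round(c["world_from_camera"],3).tolist())
    np.save(f"pics/{n}.npy",{k:c[k] for k in("vertical_fov","cx","cy","world_from_camera")},allow_pickle=True)
print(env.state())
E
```

```text
pics
top 43.305913023248294 318.94601501108536 244.39059815196336 [[-0.011, -0.991, 0.13, 485.057], [-1.0, 0.009, -0.015, 395.263], [0.014, -0.13, -0.991, 1257.705], [0.0, 0.0, 0.0, 1.0]]
side 50.62262441224438 314.34785072559174 242.16132983443833 [[0.795, -0.367, 0.483, 83.084], [-0.606, -0.46, 0.649, -388.942], [-0.016, -0.809, -0.588, 757.285], [0.0, 0.0, 0.0, 1.0]]
{'t': 0.1, 'joints': array([ 1.02437944e+00,  4.91474649e-01,  1.55940829e+00,  1.93362487e-05,
        1.09167477e+00, -1.05581416e-01]), 'qvel': array([-0.00049413, -0.00131431,  0.00063158, -0.00033609,  0.00056292,
       -0.0007333 ]), 'tau': array([ 1.58364077e-03, -6.13618040e+01, -2.58604914e+01,  6.92886813e-02,
        4.70333279e-02, -9.50615595e-05]), 'eef_pos': array([266.53543336, 565.07675573, 214.12866874]), 'tcp_rot': array([-3.14063478e+00, -1.18757221e-04,  2.70074820e+00]), 'ft_force': array([0.43760783, 0.19886324, 0.08624618]), 'moment': array([ 0.00513359,  0.00972157, -0.04327199]), 'grip_force': 0.0, 'opening': 0.9966326273070902}
```

View pics/top0.png

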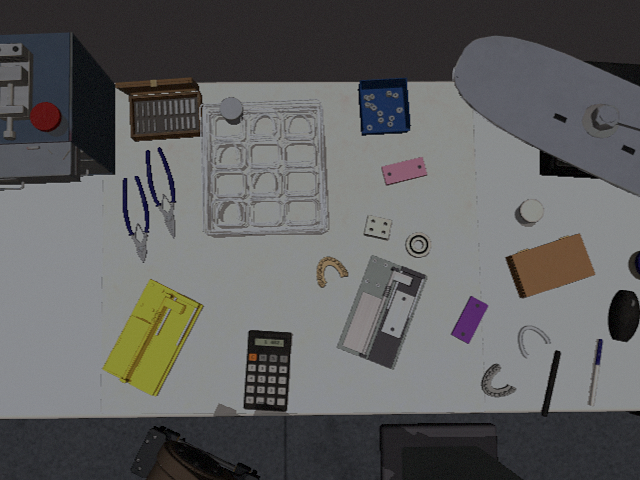

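View pics/side0.png

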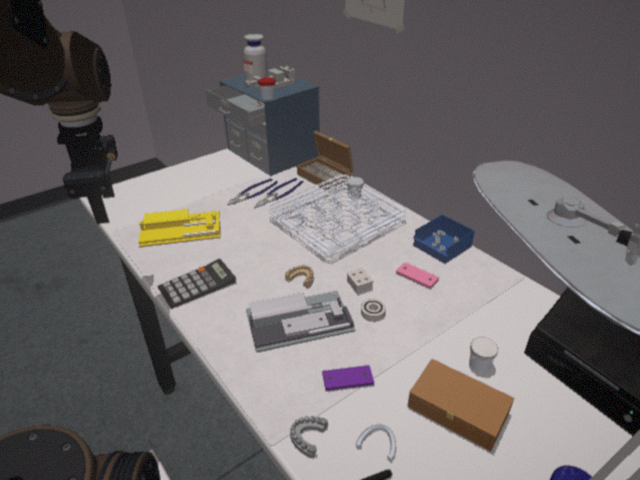

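The grey holder is at about (383,312) in the top view, with the white bar on its left and the plate at (398,312) on the dark lane. Look-alikes: yellow holder (153,338), pink plate (404,171) and purple plate (470,319). I choose the grey one and check it in a close crop.

Run:
```python
import cv2
a=cv2.imread("pics/top0.png")[245:380,310:490]
cv2.imwrite("pics/c1.png",cv2.resize(cv2.convertScaleAbs(a,alpha=1.2),None,fx=4.4,fy=4.4,interpolation=cv2.INTER_CUBIC))
```

```text
(no output)
```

View pics/c1.png

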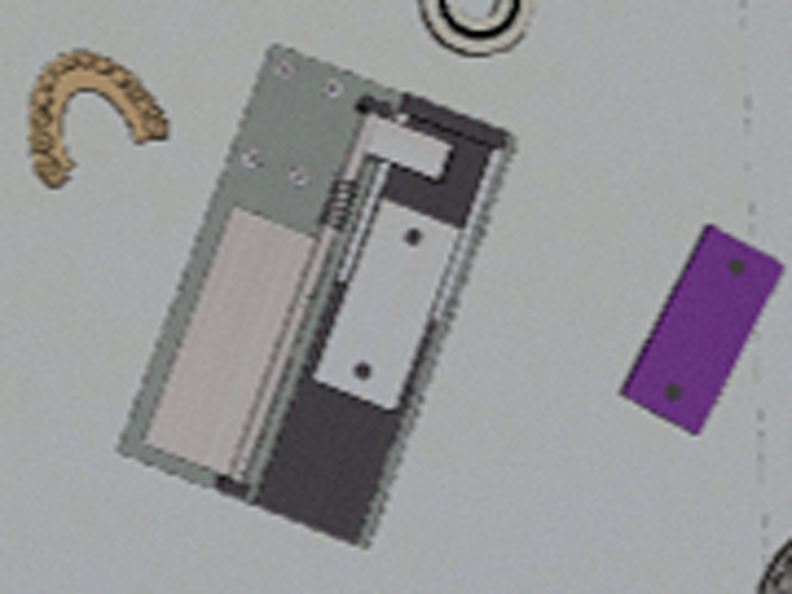

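```bash
cat >> h.py <<'E'
def rigid(H,W):
    H=np.array(H,float);W=np.array(W,float);a=H-H.mean(0);b=W-W.mean(0)
    th=np.arctan2((a[:,0]*b[:,1]-a[:,1]*b[:,0]).sum(),(a*b).sum())
    R=np.array([[np.cos(th),-np.sin(th)],[np.sin(th),np.cos(th)]]); t=W.mean(0)-R@H.mean(0)
    return th,R,t,W-(H@R.T+t)
E
python3 - <<'E'
from h import *
c=np.load("pics/top.npy",allow_pickle=True).item()
w=lambda u,v,z:ray(c,310+(u+.5)/4.4-.5,245+(v+.5)/4.4-.5,z)[:2]
H=[(85,62),(85,-62),(-120,62),(-120,-62)]
W=[w(275,45,7.6),w(515,138,7.6),w(122,452,7.6),w(365,547,7.6)]
th,R,t,r=rigid(H,W);print(th,t,r.round(1))
for p in [(315,378),(393,410),(382,198),(465,232)]: print("plate",R.T@(w(*p,23.6)-t))
for p in [(235,207),(318,232),(145,445)]: print("bar",R.T@(w(*p,26)-t))
for n,h in dict(bar=(-53.5,38),rear=(-60,-30),stop=(75,-30)).items(): print(n,R@h+t, np.linalg.norm(R@h+t))
E
```

```text
-0.38095661210461634 [525.20860198 240.9659571 ] [[-1.1 -1.1]
 [-0.2  1.6]
 [-0.1 -2. ]
 [ 1.4  1.4]]
plate [-55.59311204  -9.79352371]
plate [-56.26300063 -48.34240201]
plate [33.20277713 -9.95938102]
plate [ 32.39565253 -51.343227  ]
bar [ 4.35848245 52.39489205]
bar [ 7.47690689 12.51135793]
bar [-112.23289886   52.47287622]
bar [489.67277947 296.1334776 ] 572.2538488377505
rear [458.35577882 235.42519587] 515.2815180367348
stop [583.67754562 185.23102524] 612.3642788174495
```

The crop shows the grey holder with its plate: rear end at (354,391), plate rear edge at holder x ≈ -56, so about 42 mm short of the stop. The fit residuals are within 2 mm. Plan: set the tool y axis along holder y with a 68 mm gap. The outer finger goes on the bar at y 44 to 56 and the other behind the plate at y -30.

```bash
cat >> h.py <<'E'
from scipy.spatial.transform import Rotation as Ro
TH=-0.381; HR=np.array([[np.cos(TH),-np.sin(TH)],[np.sin(TH),np.cos(TH)]]); HT=np.array([525.2,241.0])
def where():
    s=env.state(); p=s["eef_pos"]; y=s["tcp_rot"][2]
    print("t",round(s["t"],2),"holder xyz",(HR.T@(p[:2]-HT)).round(1),round(p[2]-1.6,1),"yaw err deg",round(np.degrees(y-TH-np.pi),2),"F",s["ft_force"].round(1),"open",round(s["opening"],3))
def go(hx,hy,hz):
    s=env.state(); w=np.r_[HR@[hx,hy]+HT,hz+1.6]
    print("tool shift",(Ro.from_euler("xyz",s["tcp_rot"]).as_matrix().T@(w-s["eef_pos"])).round(1))
E
python3 - <<'E'
from h import *
where(); go(-78,10,80)
E
```

```text
t 0.1 holder xyz [-360.6  204.7] 212.5 yaw err deg -3.43 F [0.4 0.2 0.1] open 0.997
tool shift [-293.8 -177.3  132.7]
```

arm_command --pt "-294 -177 80 -3.4 0.72" --pt "-294 -177 80 -3.4 0.72" --pt "-294 -177 80 -3.4 0.72" --pt "-294 -177 80 -3.4 0.72" --pt "-294 -177 80 -3.4 0.72"

```text
t: 0.6
eef_pos: [402.3, 361.0, 157.4]
tcp_rot: [-3.142, -0.0, 2.761]
ft_force: [1.0, -0.2, -1.1]
opening: 0.725
grip_force: 0.0
```

Run:
```python
from h import *
where(); go(-78,10,50)
```

```text
t 0.6 holder xyz [-158.7   65.7] 155.8 yaw err deg -0.0 F [ 1.  -0.2 -1.1] open 0.725
tool shift [-80.7 -55.7 105.8]
```

arm_command --pt "-80 -55 60 0 0.72" --pt "-80 -55 60 0 0.72" --pt "-80 -55 105 0 0.72" --pt "-80 -55 105 0 0.72" --pt "-80 -55 105 0 0.72"

```text
t: 1.1
eef_pos: [455.0, 281.9, 52.6]
tcp_rot: [-3.14, -0.002, 2.76]
ft_force: [-0.5, 0.5, -0.4]
opening: 0.72
grip_force: 0.0
```

Run:
```python
from h import *
where(); go(-78,10,30)
a=shot("top","pics/t1.png");b=shot("side","pics/s1.png")
A=cv2.imread("pics/t1.png")[230:390,300:460];B=cv2.imread("pics/s1.png")[230:390,210:370]
cv2.imwrite("pics/c2.png",np.hstack([cv2.resize(x,(400,400),interpolation=cv2.INTER_CUBIC) for x in(A,B)]))
```

```text
t 1.1 holder xyz [-80.4  11.9] 51.0 yaw err deg -0.06 F [-0.5  0.5 -0.4] open 0.72
tool shift [-2.4 -1.8 21. ]
```

View pics/c2.png

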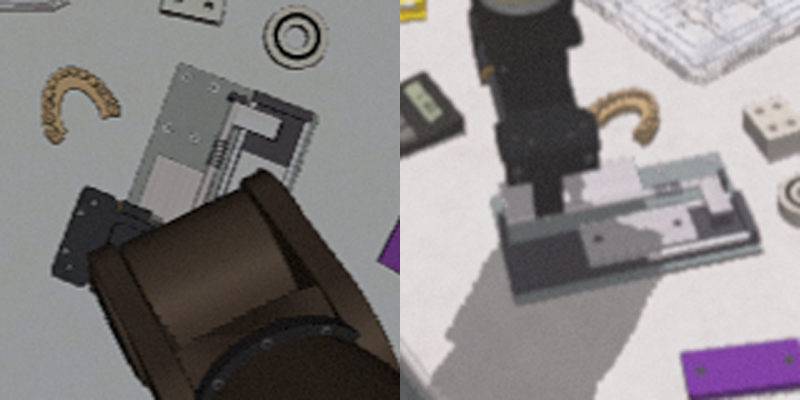

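Run:
```python
from h import *
c=np.load("pics/side.npy",allow_pickle=True).item()
f=lambda x,y,z:tuple(np.round((np.array(proj(c,np.r_[HR@[x,y]+HT,z+1.6]))-[210,230])*2.5+[400,0]))
for y in (52,-28): print(y,[f(-80+d,y,z) for z in(51,80,129) for d in(-10,10)])
print("bar corners",[f(x,y,25.5) for x in(-112,5) for y in(10,54)])
B=cv2.imread("pics/s1.png")[190:330,210:370]
cv2.imwrite("pics/c3.png",cv2.convertScaleAbs(cv2.resize(B,None,fx=4,fy=4,interpolation=cv2.INTER_CUBIC),alpha=2.2,beta=15))
```

```text
52 [(np.float64(518.0), np.float64(155.0)), (np.float64(542.0), np.float64(151.0)), (np.float64(515.0), np.float64(129.0)), (np.float64(539.0), np.float64(124.0)), (np.float64(510.0), np.float64(82.0)), (np.float64(535.0), np.float64(77.0))]
-28 [(np.float64(536.0), np.float64(220.0)), (np.float64(561.0), np.float64(215.0)), (np.float64(533.0), np.float64(193.0)), (np.float64(559.0), np.float64(188.0)), (np.float64(529.0), np.float64(145.0)), (np.float64(555.0), np.float64(140.0))]
bar corners [(np.float64(503.0), np.float64(217.0)), (np.float64(494.0), np.float64(181.0)), (np.float64(642.0), np.float64(189.0)), (np.float64(629.0), np.float64(155.0))]
```

View pics/c3.png

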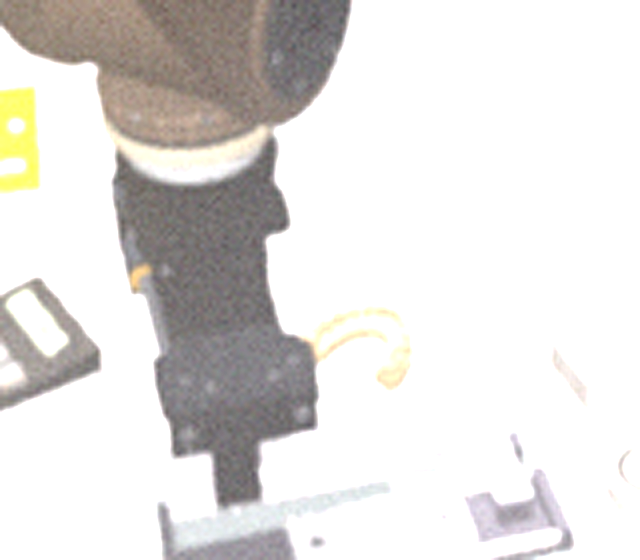

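The visible finger ends at c2 pixels (537–561, 216), which is where the projection puts the lane finger; the far finger is hidden behind it. Descending now.

arm_command --pt "-2 -2 21 0 0.72" --pt "-2 -2 21 0 0.72" --pt "-2 -2 21 0 0.72"

```text
t: 1.5
eef_pos: [456.6, 280.2, 33.4]
tcp_rot: [3.141, 0.001, 2.761]
ft_force: [0.4, 1.0, -0.2]
opening: 0.719
grip_force: 0.0
```

Run:
```python
from h import *
where(); go(-78,10,15.5)
```

```text
t 1.5 holder xyz [-78.2  10.9] 31.8 yaw err deg 0.04 F [ 0.4  1.  -0.2] open 0.719
tool shift [-0.2 -0.9 16.3]
```

arm_command --pt "0 -1 6 0 0.72" --pt "0 -1 11 0 0.72" --pt "0 -1 15 0 0.72" --pt "0 -1 15 0 0.72"

```text
t: 1.9
eef_pos: [456.5, 278.4, 16.8]
tcp_rot: [3.141, 0.0, 2.76]
ft_force: [0.5, -0.9, 6.0]
opening: 0.723
grip_force: 2.7
```

Run:
```python
from h import *
where(); go(-78,10,15.5)
b=shot("side","pics/s2.png")
B=cv2.imread("pics/s2.png")[270:360,235:365]
cv2.imwrite("pics/c4.png",cv2.convertScaleAbs(cv2.resize(B,None,fx=6,fy=6,interpolation=cv2.INTER_CUBIC),alpha=1.3))
```

```text
t 1.9 holder xyz [-77.7   9.1] 15.2 yaw err deg -0.03 F [ 0.5 -0.9  6. ] open 0.723
tool shift [ 0.3  0.9 -0.3]
```

View pics/c4.png

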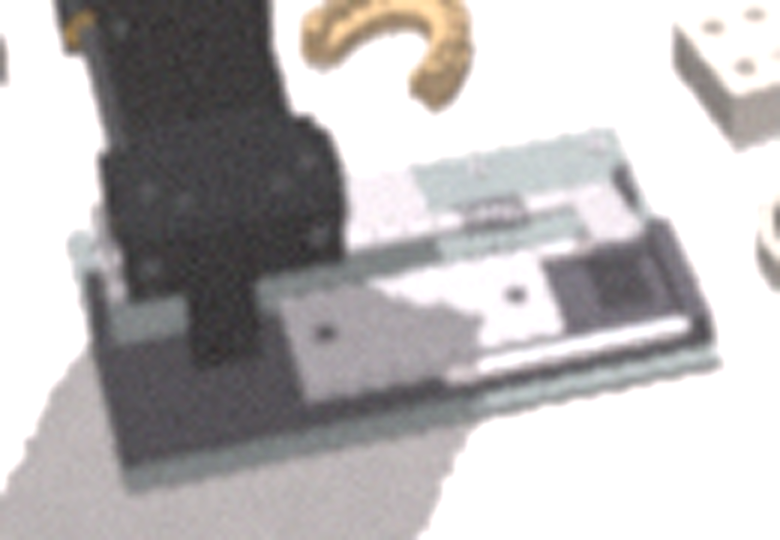

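The nose is raised and the lane finger stands behind the plate's rear end (c4: finger tip at 225,360, plate rear edge at 295,345). The 6 N force fits a clip angle of about 0.29. Pushing.

arm_command --pt "-4 0 0 0 0.72" --pt "-9 0 0 0 0.72" --pt "-14 0 0 0 0.72" --pt "-19 0 0 0 0.72" --pt "-24 0 0 0 0.72"

```text
t: 2.45
eef_pos: [477.6, 269.4, 16.9]
tcp_rot: [-3.14, -0.002, 2.76]
ft_force: [-6.0, 3.4, 5.7]
opening: 0.721
grip_force: 3.5
```

arm_command --pt "-5 0 0 0 0.72" --pt "-10 0 0 0 0.72" --pt "-14 0 0 0 0.72" --pt "-18 0 0 0 0.72" --pt "-22 0 0 0 0.72"

```text
t: 2.95
eef_pos: [497.9, 261.3, 16.9]
tcp_rot: [-3.14, -0.002, 2.76]
ft_force: [-6.3, 3.1, 6.7]
opening: 0.719
grip_force: 3.6
```

Run:
```python
from h import *
where(); go(-25,9,15)
```

```text
t 2.95 holder xyz [-32.9   8.6] 15.3 yaw err deg -0.02 F [-6.3  3.1  6.7] open 0.719
tool shift [-7.9  0.4  0.2]
```

arm_command --pt "-3 0 0 0 0.72" --pt "-5 0 0 0 0.72" --pt "-6 0 0 0 0.72" --pt "-6 0 0 0 0.72"

```text
t: 3.35
eef_pos: [503.5, 259.0, 16.9]
tcp_rot: [-3.14, -0.002, 2.76]
ft_force: [-4.8, 2.2, 5.4]
opening: 0.718
grip_force: 3.4
```

arm_command --pt "-1 0 0 0 0.72" --pt "-2 0 0 0 0.72" --pt "-2 0 0 0 0.72"

```text
t: 3.65
eef_pos: [504.4, 258.5, 16.8]
tcp_rot: [-3.14, -0.004, 2.76]
ft_force: [-8.2, 4.9, 7.3]
opening: 0.723
grip_force: 6.4
```

Run:
```python
from h import *
where()
b=shot("side","pics/s3.png")
B=cv2.imread("pics/s3.png")[270:360,235:365]
cv2.imwrite("pics/c5.png",cv2.convertScaleAbs(cv2.resize(B,None,fx=6,fy=6,interpolation=cv2.INTER_CUBIC),alpha=1.3))
```

```text
t 3.65 holder xyz [-25.8   8.5] 15.2 yaw err deg -0.06 F [-8.2  4.9  7.3] open 0.723
```

View pics/c5.png

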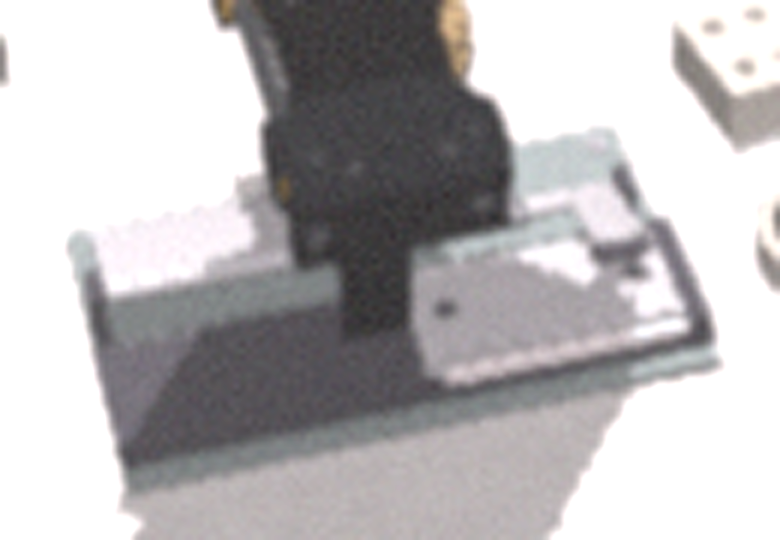

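The plate is under the nose with its front edge at the stop (c5: about 690,300), and the force is rising. I push a little more to confirm it stalls.

arm_command --pt "-2 0 0 0 0.72" --pt "-3 0 0 0 0.72" --pt "-3 0 0 0 0.72" --pt "-3 0 0 0 0.72"

```text
t: 4.1
eef_pos: [504.8, 257.8, 16.6]
tcp_rot: [-3.138, -0.008, 2.758]
ft_force: [-19.2, 11.7, 12.7]
opening: 0.72
grip_force: 13.0
```

```bash
python3 -c "
from h import *
where()"
```

```text
t 4.1 holder xyz [-25.2   8.1] 15.0 yaw err deg -0.12 F [-19.2  11.7  12.7] open 0.72
```

Stalled: 22 N and only 0.6 mm moved for 3 mm commanded, so the plate is home. I back off from the plate with the bar held, then let the bar up and draw clear.

arm_command --pt "4 0 0 0 0.72" --pt "8 0 0 0 0.72" --pt "10 0 0 0 0.72" --pt "10 0 0 0 0.72"

```text
t: 4.5
eef_pos: [500.7, 261.2, 17.4]
tcp_rot: [3.14, 0.002, 2.76]
ft_force: [2.2, 1.5, 5.4]
opening: 0.719
grip_force: 2.5
```

arm_command --pt "0 0 -3 0 0.72" --pt "0 0 -7 0 0.72" --pt "0 0 -12 0 0.72" --pt "0 0 -30 0 0.72" --pt "0 0 -60 0 0.72"

```text
t: 5.0
eef_pos: [498.2, 260.1, 76.0]
tcp_rot: [-3.138, -0.004, 2.76]
ft_force: [0.0, 0.1, -0.0]
opening: 0.723
grip_force: 0.0
```

arm_command --pt "40 0 -40 0 0.72" --pt "80 0 -60 0 0.72" --pt "120 30 -60 0 0.72" --pt "160 60 -60 0 0.72" --pt "160 60 -60 0 0.72"

```text
t: 5.5
eef_pos: [370.3, 379.2, 137.2]
tcp_rot: [-3.141, -0.001, 2.765]
ft_force: [0.4, -0.1, 0.1]
opening: 0.721
grip_force: 0.0
```

Run:
```python
from h import *
where()
a=shot("top","pics/t4.png");b=shot("side","pics/s4.png")
A=cv2.imread("pics/t4.png")[245:375,325:455];B=cv2.imread("pics/s4.png")[260:360,240:360]
cv2.imwrite("pics/c6.png",np.hstack([cv2.convertScaleAbs(cv2.resize(x,(400,400*x.shape[0]//x.shape[1]) ,interpolation=cv2.INTER_CUBIC),alpha=1.3)[:333] for x in(A,B)]))
```

```text
t 5.5 holder xyz [-195.1   70.7] 135.6 yaw err deg 0.25 F [ 0.4 -0.1  0.1] open 0.721
```

View pics/c6.png

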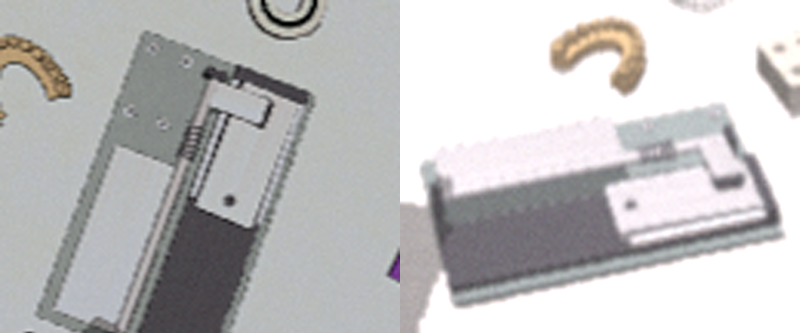

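The plate sits against the stop with the nose on it (left view: rear corners at 190,198 and 250,229). One number check, then hand in.

Run:
```python
from h import *
c=np.load("pics/top.npy",allow_pickle=True).item()
x=[(HR.T@(ray(c,325+u/3.077,245+v/3.077,23.6)[:2]-HT)) for u,v in((190,198),(250,229))]
print(x)
if abs(np.mean(x,0)[0]+15)<3.5: print(env.job_done())
```

```text
[array([-11.53729249,  -5.46891601]), array([-16.2594997 , -49.50884792])]
the job is handed in; nothing more can be done
None
```

The plate is pushed home against the end stop with the clip let down on it, the arm is drawn clear, and the job was handed in at about 5.6 s; no verdict came back, but my last picture put the plate's rear end about 1 mm from where it should be when home.

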